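# Seat the filter drawer and hold in the recessed reset

### The job

The filter of the bench-top air cleaner has just been changed: push its filter drawer fully home until it snaps in, then pick up the longer of the two screwdrivers on the left, reach its tip through the round hole in the front panel and hold the recessed reset button fully down. Finish while still holding: the screwdriver stays gripped, clear of the bench, and keeps the button pressed. Leave the other things on the bench where they are.

Things in the scene. Friction and masses are not known exactly. Their poses are not given: they have to be found in the camera images.
- air_cleaner: Low grey metal air cleaner, 162 deep x 280 wide (y) x 135 high, fixed to the bench. Origin: on the bench, 87 mm behind its front plane (own x = -0.087); own x points to its back, z up. Seen from the robot, the front has an aluminium panel with the reset hole on the left (own y 0.032 to 0.138) and the filter drawer on the right (y -0.135 to 0.025, 37 to 122 mm high).
- filter_drawer (a joint): Drawer, slides out along the air cleaner's own -x: metres open, 0 = seated, front flush with the panel beside it; starts 0.045 to 0.08 open. Friction about 1.5 N. A sprung roller resists between 12 and 5.5 mm open (about 7 N in all), then pulls the drawer in and keeps it home; let go before that, it stays out. Two dark mouldings 30 mm high lie on the bench in front of it.
- drawer_front (a point): Centre of the drawer's flat front face (160 wide), 85 mm above the bench and 37 mm below the face's top edge; moves with the drawer; axes of the air cleaner. Push along own +x. A pull lip 100 wide and 9 thick stands 14 mm ahead of the face, its middle 20 mm above this point. The lid is 135 mm high: fingers pointing down with tips over 70 mm high keep the gripper above it.
- reset_mouth (a point): Centre of the reset hole's mouth, in the front plane, 85 mm above the bench; axes of the air cleaner, the hole runs level along own +x. A black funnel, 24 mm wide at the mouth, narrows within 9 mm to a round tube of 14.6 mm bore. The white button, 12 mm across, has its face 46 mm behind the mouth: too deep for the stubby screwdriver, too narrow for fingers.
- reset_button (a joint): Spring button at the bottom of the reset hole, goes in along the air cleaner's own +x: metres pressed, 0 = up, 0.005 = fully down. About 1.5 N to start, 5 N fully down; springs back when released.
- long_screwdriver: The longer of two screwdrivers lying side by side on the left of the bench (which is nearer the middle varies), 204 long, 0.09 kg, tip away from the robot within 0.6 rad. Origin: under its middle, on the bench; tip along own -y, z up. Handle 29 wide x 27 high, own y 0.005 to 0.101; shaft 6 mm thick from there to y = -0.102, sloping down 3 degrees to the tip.
- screwdriver_tip (a point): End of the long screwdriver's shaft, on its centre line: own y = -0.102, 5 mm above the bench as it lies; axes of the screwdriver.
- screwdriver_handle (a point): Where to grip the long screwdriver: on the handle's centre line, 147 mm from the tip, 13.5 mm above the bench as it lies; axes of the screwdriver. Grip across own x (about 28 mm), from above.
- stub_screwdriver: Stubby screwdriver, 104 long, 30 thick, its shaft only 42 long; origin under its middle, tip along own -y. Leave it where it lies.
- hex_keys: Folded hex key set, 100 long x 35 x 24 high, lying left of the air cleaner; origin under its middle, long along own y. Leave it alone.
- glue_bottle: Glue bottle with a nozzle, 58 across, 167 high, left of the hex keys; origin under its middle. Leave it alone. A lamp cord hangs from the ceiling to the bench about 6 cm behind it and a little to its right: keep clear.
- old_filter: The used filter: dusty pleated panel in a board frame, 112 x 134 x 40, lying beyond the screwdrivers; origin under its middle. Leave it alone.

How it is judged:
By the outcome, as a careful person would: the job done as asked, in the order asked, and still so for the second after the job is handed in, while the arm keeps its last pose, push and grip.
It also fails if it takes over 69 s, if anything falls off the work surface, if the arm or the gripper's body presses on something with over 40 N, if the wrist force passes 120 N, or if a joint passes its speed limit or range.

### The arm

A 6-joint arm with a two-finger parallel gripper is mounted at the origin on a cart in front of the work surface, level with it; the furniture and walls round the work are solid. World frame = base frame: x ahead of the robot, y to its left, z up, the work surface at z = 0. Lengths are in m, angles in rad, forces in N, time in s.
With the tool pointing down it reaches from about 0.375 to 0.9 m from the base axis. Payload 3.1 kg.
Tool frame: the origin (TCP) lies midway between the tips of the shut fingers; the grasp point (between the pads) lies 19 mm behind it (manip.grip_depth is the distance from the TCP to the grasp point, in m); z points along the fingers, y is the line along which they close (so a half turn about z gives the same grasp; the last joint's range is limited). The gripper opens to 85 mm and grips with 20 to 120 N. Pads are 22 mm wide; open, the fingers measure 114 mm over their backs; the gripper's body (76 mm by 85 mm) begins 54 mm behind the grasp point. The pads swing forward as they close: fully open they stand 13 mm farther back than shut.
Start: joints at [-1.333, 0.527, 1.433, -0, 1.181, -0.178], TCP at [0.253, -0.571, 0.231] pointing down, gripper open.
Joint ranges: [-3.08, 3.08], [-0.75, 2.2], [0.22, 2.44], [-1.43, 4.57], [0, 2.65], [-2.85, 2.85]. Speed limits (rad/s): [2.79, 2.79, 3.14, 3.14, 3.14, 3.14].

### API

Orientations are given as a unit quaternion [x, y, z, w].
In Python, from station import telemetry, snapshot, manip gives the robot as it stands. The module is installed in compiled form; this text tells all that it offers.
- The arm moves only by the shell command python3 -m crank 'ROWS' [OPENING] [FORCE]. ROWS is text: rows parted by semicolons, each of 6 numbers parted by spaces: the shift along the tool's x, y, z as a fraction of full scale, then the turn, a rotation vector about the tool's x, y, z as a fraction of full scale. A call has exactly 5 rows; each row shifts and turns the commanded pose from where the row before left it, along the tool's axes as they then stand; what a row does not reach is not made up. Full scale, the value 1, is 4 cm for a shift and 90 degrees for a turn. A row lasts 1/10 s, in which the tool goes at most 50 mm and 8.59 degrees, less where a joint would pass 70% of its speed; a pose out of reach is approached as far as the arm can. A call with a number of a shift or a turn outside -1 to 1 is refused whole. A call with a gripper value outside its range is refused whole. OPENING is the opening, from -1 (shut) to 1 (fully open), set as the call begins (- or left out, the last holds). The fingers move at their own pace and stop on an object; FORCE is the grip in N (left out, the last holds). Time passes only in rows, so rows that do not move let the fingers close, or fill a call up. It gives the time, the measured TCP pose, the force, the opening and the grip force at its end, in the units of the state.
- telemetry.sense(): the state, without advancing time (a new reading comes with each control period).
- snapshot(name): name is "side" or "top"; returns a dict with "image" (480x640x3 uint8, red, green, blue), "depth" (480x640 float32, m along the optical axis (not along the pixel's ray), 0 where there is no reading), "camera_matrix" (3x3 intrinsics, pixels), "rvec" (rotation vector, rad) and "tvec" (3), from world to camera coordinates, as OpenCV has them. Camera axes: x right, y down, z forward; pixel columns grow to the right and rows downward; lengths in m; the calibration is good to about 2 mm. A picture is of the moment at which its call begins.
- manip.sign_off(): hands the job in; it is judged then, once.
The state is a dict: "t": time; "q": joint angles; "qd": joint speeds; "tau": joint torques, N m; "tcp_pos": TCP position; "tool_rot": TCP orientation; "force": force on the tool from outside, world axes, zero at the start; "ft_torque": the same for the moment, N m; "finger_gap": opening from 0.0 (shut) to 1.0 (fully open); "gripper_force": force on a finger pad.
Only numpy, scipy, OpenCV 4.12 (cv2) and the standard library are available. Lean on these libraries where they do the work, as an engineer would, in place of code of your own. Each camera call takes 0.05 s, during which the arm holds its last target. There are 200 camera calls.

## Working session

There is one attempt and no reset: what is moved stays moved. The work goes in short steps, Python scripts to look and compute and a shell command to move; the robot and the scene stay as the last step left them, time stands still between calls to the robot, and variables do not carry over. Pictures are saved under pics/ and viewed, at most 10 in all, crops included, and the job is handed in when it is done.

```bash
mkdir -p pics; python3 - <<'E'
from station import telemetry, snapshot, manip
import cv2,numpy as np,pickle
for n in("top","side"):
    s=snapshot(n); cv2.imwrite(f"pics/{n}0.png",s["image"][:,:,::-1]); pickle.dump(s,open(f"{n}0.pkl","wb"))
    R=cv2.Rodrigues(s["rvec"])[0]; print(n,-R.T@np.ravel(s["tvec"]),R[2])
t=telemetry.sense();print(t); print(manip.grip_depth)
E
```

```text
top [ 0.47579906 -0.01470478  1.02647757] [ 0.05008429  0.0103269  -0.9986916 ]
side [0.0922724  1.19113265 0.72141707] [ 0.29871667 -0.83996517 -0.45301972]
{'t': 0.1, 'q': array([-1.33250674e+00,  5.28357579e-01,  1.43378591e+00, -1.05229622e-05,
        1.18141744e+00, -1.78491824e-01]), 'qd': array([-0.00034657, -0.0014535 , -0.0032988 ,  0.0017215 ,  0.00070382,
        0.00068996]), 'tau': array([-1.20266245e-04, -4.43304527e+01, -1.78586090e+01, -1.81459541e-04,
        3.86858665e-03, -9.55135022e-06]), 'tcp_pos': array([ 0.25288427, -0.57083938,  0.23043735]), 'tool_rot': array([ 9.78364233e-01,  2.06887550e-01, -3.42837567e-05, -9.83553520e-04]), 'force': array([-0.72245425, -0.16165856,  0.26853279]), 'ft_torque': array([-0.00639902, -0.04614306,  0.03063057]), 'gripper_force': 0.0, 'finger_gap': 0.9967049078963258}
0.0187
```

View pics/top0.png

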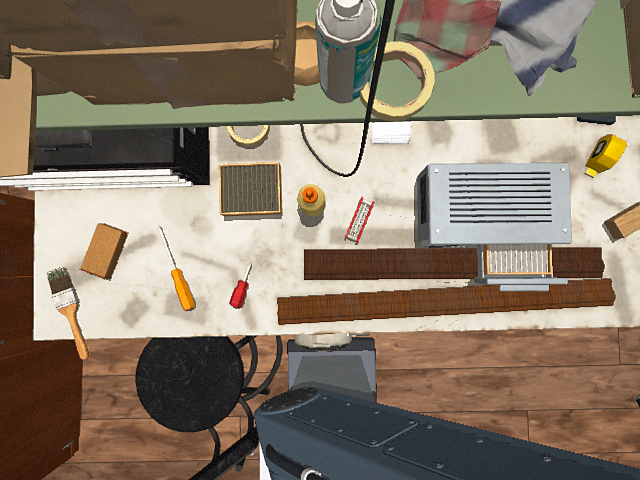

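View pics/side0.png

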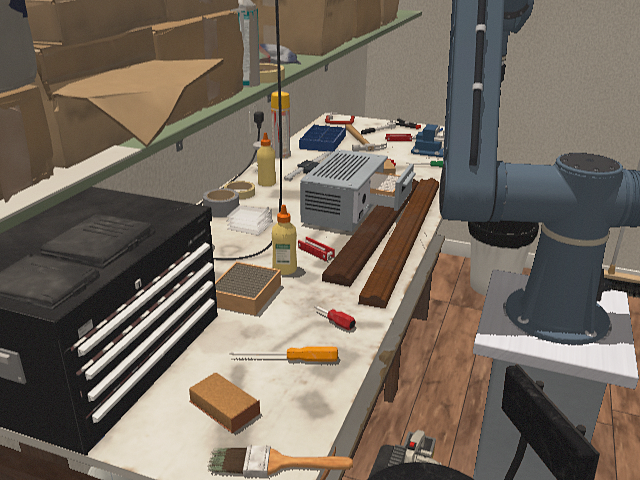

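Top view: cleaner lid at about (420–572, 165–245), drawer open with its front at about (470–565, 285). The orange long screwdriver runs from tip (160,228) to handle end (190,308), and the red stub is at (240,287). The side view shows the cleaner's front panel at about (375,190).

```bash
cat > h.py <<'E'
import numpy as np,cv2,pickle
def cloud(s):
    K=s["camera_matrix"];R=cv2.Rodrigues(s["rvec"])[0];t=np.ravel(s["tvec"]);d=s["depth"]
    v,u=np.mgrid[:480,:640]; r=np.stack([u,v,np.ones_like(u)],-1)@np.linalg.inv(K).T*d[...,None]
    P=(r-t)@R; P[d==0]=np.nan; return P
def ray(s,u,v):
    R=cv2.Rodrigues(s["rvec"])[0];return -R.T@np.ravel(s["tvec"]),R.T@np.linalg.inv(s["camera_matrix"])@[u,v,1]
def onz(s,u,v,z):
    o,d=ray(s,u,v); return o+d*(z-o[2])/d[2]
E
python3 - <<'E'
from h import *
s=pickle.load(open("top0.pkl","rb"));P=cloud(s);hsv=cv2.cvtColor(s["image"],cv2.COLOR_RGB2HSV)
np.set_printoptions(precision=4,suppress=True)
m=(abs(P[...,2]-.135)<.006); m[:,:410]=0;m[:150]=0;m[255:]=0
m=cv2.morphologyEx(m.astype(np.uint8),cv2.MORPH_OPEN,np.ones((3,3)))
m=cv2.morphologyEx(m,cv2.MORPH_CLOSE,np.ones((9,9)))
p=P[m>0];p=p[~np.isnan(p[:,0])];print(len(p),p[:,2].mean())
print("lid",cv2.minAreaRect((p[:,:2]*1000).astype(np.float32)))
# drawer face top / lip
m=np.zeros((480,640),bool);m[245:300,460:580]=1
print("z rows at col 520",P[240:300:2,520,:])
# screwdriver orange
o=(hsv[...,0]>8)&(hsv[...,0]<28)&(hsv[...,1]>180)&(hsv[...,2]>150);o[:220]=0;o[:,:150]=0;o[:,215:]=0;o[315:]=0
q=P[o];print("handle",len(q),np.nanpercentile(q,[1,50,99],axis=0));print(cv2.minAreaRect((q[:,:2]*1000).astype(np.float32)))
print("bench",np.nanmedian(P[240:300,50:60,2]), "tip",onz(s,160,228,.005))
a=s["image"][215:320,140:260];cv2.imwrite("pics/a.png",cv2.resize(a[:,:,::-1],None,fx=4,fy=4,interpolation=cv2.INTER_CUBIC))
s2=pickle.load(open("side0.pkl","rb"))
a=s2["image"][140:240,290:450];cv2.imwrite("pics/b.png",cv2.resize(a[:,:,::-1],None,fx=5,fy=5,interpolation=cv2.INTER_CUBIC))
E
```

```text
11458 0.13560109674648588
lid ((589.3917236328125, -348.33050537109375), (281.08837890625, 162.58731079101562), 88.80425262451172)
z rows at col 520 [[ 0.5146 -0.3846  0.1358]
 [ 0.5107 -0.384   0.1368]
 [ 0.5086 -0.4056  0.0844]
 [ 0.5044 -0.4059  0.0831]
 [ 0.5002 -0.4052  0.0843]
 [ 0.4961 -0.4057  0.0828]
 [ 0.492  -0.406   0.0816]
 [ 0.4878 -0.4055  0.0822]
 [ 0.4837 -0.4065  0.0795]
 [ 0.4795 -0.4063  0.0796]
 [ 0.4753 -0.4061  0.0795]
 [ 0.4712 -0.404   0.084 ]
 [ 0.467  -0.4062  0.0783]
 [ 0.4628 -0.4052  0.0804]
 [ 0.4587 -0.4043  0.082 ]
 [ 0.4546 -0.4039  0.0825]
 [ 0.4506 -0.401   0.0891]
 [ 0.4452 -0.4179  0.0476]
 [ 0.4407 -0.4195  0.0433]
 [ 0.4396 -0.3865  0.123 ]
 [ 0.4357 -0.3862  0.1233]
 [ 0.4316 -0.387   0.1209]
 [ 0.4271 -0.391   0.1108]
 [ 0.423  -0.3914  0.1094]
 [ 0.4189 -0.3919  0.1077]
 [ 0.415  -0.391   0.1094]
 [ 0.4045 -0.4281  0.0185]
 [ 0.4004 -0.4266  0.0217]
 [ 0.3966 -0.4234  0.0292]
 [ 0.3923 -0.4228  0.03  ]]
handle 466 [[0.3857 0.2999 0.013 ]
 [0.4262 0.3207 0.0231]
 [0.4713 0.3442 0.0292]]
((428.0765686035156, 324.5395812988281), (93.62554931640625, 28.689571380615234), 21.858213424682617)
bench 0.003028991849541798 tip [0.5675 0.3767 0.005 ]
```

View pics/b.png

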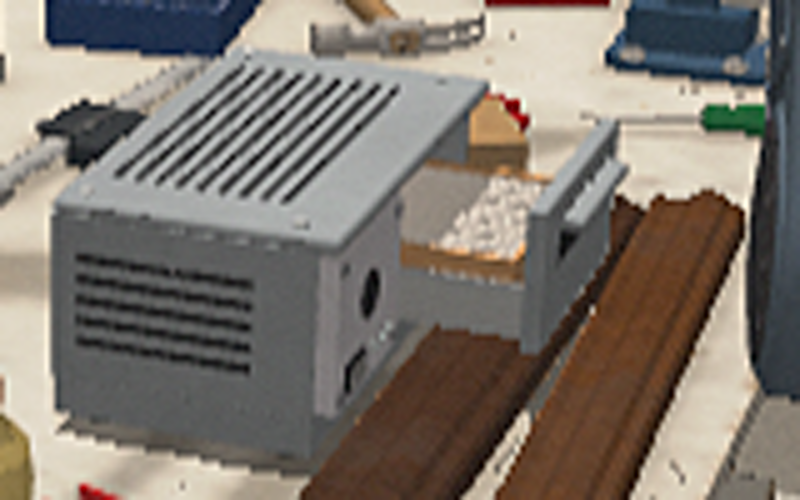

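View pics/a.png

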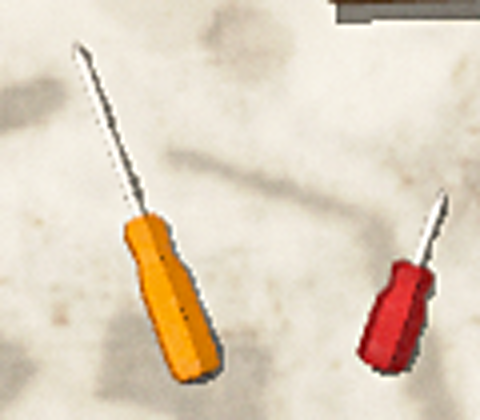

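Close-ups: the round hole on the panel is at crop (371,293), which is side pixel (363.8,198.2). The drawer face and lip are to its right. The orange driver's tip is at crop (80,45), and it is clear of the stub.

```bash
python3 - <<'E'
from h import *
np.set_printoptions(precision=4,suppress=True)
s=pickle.load(open("side0.pkl","rb"));P=cloud(s)
h=onz(s,363.8,198.2,.085);print("hole",h)
# lid in side
m=abs(P[...,2]-.135)<.005;m[:,:295]=0;m[:,400:]=0;m[:145]=0;m[195:]=0
p=P[m];p=p[(p[:,1]<-.15)];print("lid side",p[:,2].mean(),cv2.minAreaRect((p[:,:2]*1000).astype(np.float32)))
# panel
for v in (192,200,206,212): print(v,P[v,354:372,0],P[v,362])
pp=P[190:215,358:368].reshape(-1,3);print(np.nanmedian(pp,0))
# drawer front seen from side: points
d=P[165:210,394:418].reshape(-1,3);print(np.nanpercentile(d,[2,20,50,80,98],axis=0))
a=np.deg2rad(-1.2);X=np.array([np.cos(a),np.sin(a)]);Y=np.array([-X[1],X[0]])
t=pickle.load(open("top0.pkl","rb"));T=cloud(t);L=np.array([.5894,-.3483])
for z0,z1 in((.115,.127),(.1,.114)):
  m=(T[...,2]>z0)&(T[...,2]<z1);m[:255]=0;m[300:]=0;m[:,:460]=0;m[:,585:]=0
  q=T[m][:,:2]-L;print("drawer top/lip own x",np.percentile(q@X,[2,50,98]),"y",np.percentile(q@Y,[2,50,98]))
E
```

```text
hole [ 0.5061 -0.2553  0.085 ]
lid side 0.13172828029750117 ((585.5606079101562, -341.12713623046875), (284.271728515625, 162.06396484375), 88.3944091796875)
192 [0.5199 0.5167 0.5119 0.511  0.5098 0.5096 0.5101 0.5083 0.508  0.5074
 0.51   0.5074 0.5066 0.5082 0.5099 0.5065 0.5116 0.5087] [ 0.508  -0.2424  0.1074]
200 [0.5189 0.5165 0.5146 0.5102 0.5097 0.5083 0.5077 0.5088 0.5084 0.51
 0.5105 0.5057 0.5092 0.5075 0.5087 0.5069 0.5089 0.5056] [ 0.5084 -0.2468  0.0828]
206 [0.5174 0.5138 0.5112 0.511  0.5097 0.5092 0.5091 0.5084 0.5083 0.5077
 0.5072 0.5096 0.5085 0.5067 0.5068 0.5187 0.5181 0.5185] [ 0.5083 -0.2491  0.0646]
212 [0.5165 0.514  0.5127 0.5107 0.5102 0.5089 0.5095 0.5069 0.505  0.5078
 0.5085 0.5084 0.5216 0.5169 0.5245 0.5194 0.5179 0.5027] [ 0.505  -0.2402  0.0513]
[ 0.5086 -0.2513  0.0741]
[[ 0.3969 -0.791  -0.0077]
 [ 0.4208 -0.5637  0.0098]
 [ 0.4286 -0.4221  0.0458]
 [ 0.4492 -0.3496  0.1029]
 [ 0.5333 -0.317   0.1189]]
drawer top/lip own x [-0.1591 -0.1547 -0.1489] y [-0.131  -0.0535  0.0229]
drawer top/lip own x [-0.1736 -0.1674 -0.1554] y [-0.1014 -0.0514  0.0242]
```

```bash
python3 -m crank '0 0 0 0 0 .093;0 0 0 0 0 .093;0 0 0 0 0 .093;0 0 0 0 0 0;0 0 0 0 0 0' -1 40
cat >> h.py <<'E'
from scipy.spatial.transform import Rotation as Ro
def go(target,Rt=None):
    "print tool-axis shift (units of 40 mm) and rotation (units of 90 deg) to reach a world TCP target"
    from station import telemetry
    t=telemetry.sense();R=Ro.from_quat(t["tool_rot"])
    sh=R.inv().apply(np.array(target)-t["tcp_pos"])/.04
    print("tcp",t["tcp_pos"].round(4),"shift units",sh.round(3),"F",t["force"].round(1),"t",t["t"])
    if Rt is not None: print("turn units",((R.inv()*Rt).as_rotvec()/(np.pi/2)).round(4))
    print("axes x,y,z",R.as_matrix().T.round(3).tolist(),"q",t["q"].round(2))
E
python3 - <<'E'
from h import *
go([.375,-.399,.08])
s=pickle.load(open("side0.pkl","rb"))
a=s["image"][174:226,344:400];cv2.imwrite("pics/c.png",cv2.resize(a[:,:,::-1],None,fx=10,fy=10,interpolation=cv2.INTER_NEAREST))
# PnP on lid corners (crop px/5)
c=np.array([[340,249],[489,83],[52,206],[240,50]],float);px=(c+.5)/5-.5+[290,140]
obj=np.array([[-.087,.14,.135],[-.087,-.14,.135],[.075,.14,.135],[.075,-.14,.135]])
ok,r,t=cv2.solvePnP(obj,px,s["camera_matrix"],None,flags=cv2.SOLVEPNP_ITERATIVE)
pr=lambda o:((cv2.projectPoints(np.array(o,float),r,t,s["camera_matrix"],None)[0][:,0]-[290,140]+.5)*5-.5).round(1).tolist()
print("corner fit",pr(obj)); print("panel L,R edge & hole cand at z.085",pr([[-.087,y,.085] for y in(.138,.1,.09,.085,.08,.07,.032)]))
R=cv2.Rodrigues(s["rvec"])[0];Rc=R.T@cv2.Rodrigues(r)[0];print(Ro.from_matrix(Rc).as_rotvec(),R.T@(t.ravel()-s["tvec"].ravel()))
E
```

```text
t: 0.6
tcp_pos: [0.253, -0.5712, 0.231]
tool_rot: [1.0, -0.009, -0.0, -0.0]
force: [0.0, -0.2, -0.6]
finger_gap: 0.141
gripper_force: 0.0
tcp [ 0.253  -0.5712  0.231 ] shift units [ 2.971 -4.358  3.777] F [ 0.  -0.2 -0.6] t 0.6
axes x,y,z [[1.0, -0.018, -0.0], [-0.018, -1.0, -0.001], [-0.0, 0.001, -1.0]] q [-1.33  0.53  1.43 -0.    1.18  0.26]
corner fit [[338.3, 249.0], [491.3, 83.1], [53.8, 205.9], [237.6, 50.0]]
panel L,R edge & hole cand at z.085 [[337.1, 335.3], [360.1, 308.7], [366.0, 301.9], [368.9, 298.5], [371.9, 295.1], [377.6, 288.4], [399.1, 263.6]]
[-0.00612371  0.00838599 -0.02674229] [ 0.60013874 -0.37480419 -0.01751806]
```

View pics/c.png

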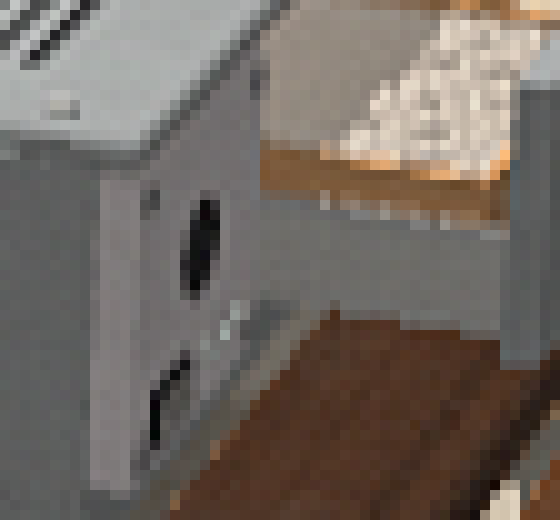

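The side crop shows the panel face from about c(140) to c(260). The dark hole is centred at c(202,248), which puts it at own y ≈ 0.082. Next is the drawer.

```bash
python3 -m crank '.6 -.88 0 0 0 0;.6 -.88 0 0 0 0;.6 -.88 0 0 0 0;.6 -.88 0 0 0 0;.57 -.84 0 0 0 0'
python3 -m crank '0 0 .75 0 0 0;0 0 .75 0 0 0;0 0 .75 0 0 0;0 0 .75 0 0 0;0 0 .75 0 0 0'
python3 -c "
from h import *
go([.375,-.399,.08])"
```

```text
t: 1.1
tcp_pos: [0.3763, -0.3981, 0.2313]
tool_rot: [1.0, -0.01, 0.0, -0.0]
force: [0.5, -0.3, -0.3]
finger_gap: 0.003
gripper_force: 0.0
t: 1.6
tcp_pos: [0.3758, -0.3997, 0.0803]
tool_rot: [1.0, -0.009, 0.0, 0.0]
force: [0.7, 0.5, 0.7]
finger_gap: -0.0
gripper_force: 0.0
tcp [ 0.3758 -0.3997  0.0803] shift units [-0.02  -0.018  0.008] F [0.7 0.5 0.7] t 1.6
axes x,y,z [[1.0, -0.018, 0.0], [-0.018, -1.0, 0.001], [0.0, -0.001, -1.0]] q [-1.02  0.65  1.75 -0.    0.74  0.57]
```

```bash
python3 -m crank '.3 0 0 0 0 0;.3 0 0 0 0 0;.3 0 0 0 0 0;.3 0 0 0 0 0;.2 0 0 0 0 0'
python3 -m crank '.2 0 0 0 0 0;.2 0 0 0 0 0;.2 0 0 0 0 0;.2 0 0 0 0 0;.1 0 0 0 0 0'
python3 -m crank '.1 0 0 0 0 0;.1 0 0 0 0 0;.05 0 0 0 0 0;.05 0 0 0 0 0;0 0 0 0 0 0'
```

```text
t: 2.1
tcp_pos: [0.4335, -0.4014, 0.0827]
tool_rot: [1.0, -0.01, 0.001, 0.001]
force: [-2.2, -0.2, 1.2]
finger_gap: -0.001
gripper_force: 1.1
t: 2.6
tcp_pos: [0.4685, -0.4017, 0.0814]
tool_rot: [1.0, -0.011, 0.0, 0.0]
force: [-1.7, -0.6, 1.2]
finger_gap: 0.002
gripper_force: 0.9
t: 3.1
tcp_pos: [0.474, -0.4017, 0.0813]
tool_rot: [1.0, -0.01, -0.005, -0.001]
force: [-15.4, -2.0, 8.1]
finger_gap: 0.001
gripper_force: 7.6
```

```bash
python3 -m crank '.05 0 0 0 0 0;.05 0 0 0 0 0;.05 0 0 0 0 0;0 0 0 0 0 0;0 0 0 0 0 0'
python3 - <<'E'
from h import *
from station import snapshot
s=snapshot("top");pickle.dump(s,open("top1.pkl","wb"))
cv2.imwrite("pics/d.png",cv2.resize(s["image"][150:310,400:600,::-1],None,fx=4,fy=3.7,interpolation=cv2.INTER_CUBIC))
E
```

```text
t: 3.6
tcp_pos: [0.4824, -0.4019, 0.0813]
tool_rot: [1.0, -0.01, -0.003, -0.001]
force: [-10.2, -1.8, 4.8]
finger_gap: 0.005
gripper_force: 5.0
```

```bash
python3 -m crank '.06 0 0 0 0 0;.06 0 0 0 0 0;.05 0 0 0 0 0;0 0 0 0 0 0;0 0 0 0 0 0'
python3 -m crank '-.3 0 0 0 0 0;-.4 0 0 0 0 0;-.4 0 0 0 0 0;-.4 0 0 0 0 0;-.3 0 0 0 0 0'
python3 -m crank '0 0 -.9 0 0 0;0 0 -.9 0 0 0;0 -.9 -.9 0 0 0;0 -.9 -.5 0 0 0;0 -.9 0 0 0 0' 1
python3 - <<'E'
from h import *
from station import snapshot
np.set_printoptions(precision=4,suppress=True)
s=snapshot("top");pickle.dump(s,open("top2.pkl","wb"));T=cloud(s)
print(T[236:270:2,510])
go([.43,.325,.2])
E
```

```text
t: 4.15
tcp_pos: [0.4823, -0.4017, 0.0813]
tool_rot: [1.0, -0.009, -0.01, -0.002]
force: [-27.4, -4.3, 14.0]
finger_gap: 0.003
gripper_force: 13.5
t: 4.65
tcp_pos: [0.4201, -0.4005, 0.0811]
tool_rot: [1.0, -0.011, 0.0, -0.0]
force: [-0.3, 0.1, -0.6]
finger_gap: -0.002
gripper_force: 0.0
t: 5.15
tcp_pos: [0.4247, -0.294, 0.2119]
tool_rot: [1.0, -0.011, 0.003, 0.003]
force: [0.1, 0.5, -0.7]
finger_gap: 0.85
gripper_force: 0.0
[[ 0.5231 -0.366   0.1341]
 [ 0.5191 -0.3658  0.1342]
 [ 0.5151 -0.3646  0.1369]
 [ 0.5113 -0.3655  0.1341]
 [ 0.508  -0.3728  0.1151]
 [ 0.5042 -0.3757  0.1073]
 [ 0.5001 -0.3747  0.1093]
 [ 0.4961 -0.3756  0.1067]
 [ 0.4935 -0.4076  0.0244]
 [ 0.4891 -0.4089  0.0208]
 [ 0.4847 -0.4078  0.023 ]
 [ 0.4802 -0.4086  0.0205]
 [ 0.4758 -0.4055  0.0278]
 [ 0.4714 -0.4054  0.0276]
 [ 0.4671 -0.4039  0.031 ]
 [ 0.4627 -0.4026  0.0339]
 [ 0.4583 -0.4033  0.0317]]
tcp [ 0.4222 -0.2861  0.21  ] shift units [ -0.109 -15.278   0.317] F [-1.3  3.9 -1.6] t 5.2
axes x,y,z [[1.0, -0.02, 0.001], [-0.02, -1.0, -0.004], [0.001, 0.004, -1.0]] q [-0.82  0.4   1.74  0.    1.    0.77]
```

The drawer stopped dead at 0.482 under 27 N, and the lip depth shows it flush, so it is seated. Now the screwdriver.

```bash
python3 -m crank '0 -1 0 0 0 0;0 -1 0 0 0 0;0 -1 0 0 0 0;0 -1 0 0 0 0;0 -1 0 0 0 0' 1
python3 -m crank '0 -1 0 0 0 0;0 -1 0 0 0 0;0 -1 0 0 0 0;0 -1 0 0 0 0;0 -1 0 0 0 0'
python3 -m crank '0 -1 0 0 0 0;0 -1 0 0 0 0;0 -1 0 0 0 0;0 -1 0 0 0 0;0 -.9 0 0 0 0'
python3 -m crank '0 0 0 0 0 -.083;0 0 0 0 0 -.083;0 0 0 0 0 -.083;0 0 0 0 0 0;0 0 0 0 0 0'
python3 - <<'E'
from h import *
go([.4355,.3274,.08])
go([.4355,.3274,.003],Ro.from_euler('xz',[180,21.2],degrees=True))
E
```

```text
t: 5.7
tcp_pos: [0.4272, -0.0918, 0.2086]
tool_rot: [1.0, -0.011, 0.001, -0.0]
force: [0.4, 0.6, 0.2]
finger_gap: 1.005
gripper_force: 0.0
t: 6.2
tcp_pos: [0.4315, 0.1085, 0.2087]
tool_rot: [1.0, -0.011, 0.001, -0.0]
force: [0.8, -0.3, 0.5]
finger_gap: 0.998
gripper_force: 0.0
t: 6.7
tcp_pos: [0.4354, 0.305, 0.2085]
tool_rot: [1.0, -0.01, 0.0, -0.001]
force: [-0.8, -0.7, 0.4]
finger_gap: 1.001
gripper_force: 0.0
t: 7.2
tcp_pos: [0.4355, 0.3027, 0.2085]
tool_rot: [0.983, 0.182, 0.0, -0.0]
force: [-0.4, -0.9, 0.5]
finger_gap: 1.002
gripper_force: 0.0
tcp [0.4355 0.3027 0.2085] shift units [ 0.221 -0.574  3.213] F [-0.4 -0.9  0.5] t 7.2
axes x,y,z [[0.933, 0.359, 0.0], [0.359, -0.933, -0.0], [-0.0, 0.0, -1.0]] q [0.4  0.43 1.69 0.   1.02 1.6 ]
tcp [0.4355 0.3027 0.2085] shift units [ 0.221 -0.574  5.138] F [-0.4 -0.9  0.5] t 7.2
turn units [-0.0002 -0.     -0.002 ]
axes x,y,z [[0.933, 0.359, 0.0], [0.359, -0.933, -0.0], [-0.0, 0.0, -1.0]] q [0.4  0.43 1.69 0.   1.02 1.6 ]
```

```bash
python3 -m crank '.22 -.57 0 0 0 0;0 0 .9 0 0 0;0 0 .9 0 0 0;0 0 .9 0 0 0;0 0 .5 0 0 0'
python3 -m crank '0 0 .5 0 0 0;0 0 .5 0 0 0;0 0 .4 0 0 0;0 0 .3 0 0 0;0 0 .24 0 0 0'
python3 - <<'E'
from h import *
from station import snapshot
go([.4355,.3274,.003])
s=snapshot("side");cv2.imwrite("pics/e.png",cv2.resize(s["image"][300:400,200:400,::-1],None,fx=4,fy=4,interpolation=cv2.INTER_CUBIC))
E
```

```text
t: 7.7
tcp_pos: [0.4342, 0.3264, 0.0781]
tool_rot: [0.983, 0.182, -0.002, 0.0]
force: [-0.2, -0.4, 0.4]
finger_gap: 1.001
gripper_force: 0.0
t: 8.2
tcp_pos: [0.4355, 0.327, 0.0022]
tool_rot: [0.983, 0.183, -0.0, -0.0]
force: [-0.7, 0.0, 0.2]
finger_gap: 0.998
gripper_force: 0.0
tcp [0.4355 0.327  0.0022] shift units [ 0.003 -0.011 -0.019] F [-0.7  0.   0.2] t 8.2
axes x,y,z [[0.933, 0.36, -0.0], [0.36, -0.933, -0.0], [-0.0, 0.0, -1.0]] q [0.44 0.79 1.78 0.   0.57 1.64]
```

View pics/e.png

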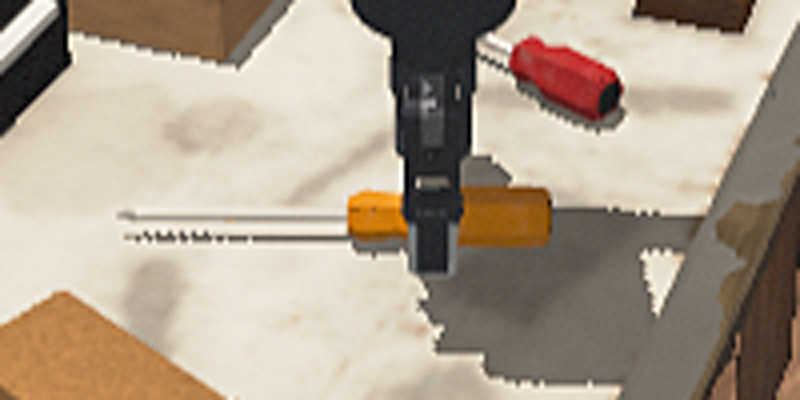

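The fingers straddle the orange handle at e(435,240), about 40 mm behind its front end, as intended. I'll close the gripper and lift.

```bash
python3 -m crank '0 0 0 0 0 0;0 0 0 0 0 0;0 0 0 0 0 0;0 0 0 0 0 0;0 0 0 0 0 0' -1 90
python3 -m crank '0 0 0 0 0 0;0 0 -.3 0 0 0;0 0 -.6 0 0 0;0 0 -1 0 0 0;0 0 -1 0 0 0'
python3 -m crank '0 0 -1 0 0 0;0 0 -1 0 0 0;0 0 -.5 0 0 0;0 0 0 0 0 .083;0 0 0 0 0 .083'
python3 -m crank '0 0 0 0 0 .083;0 0 0 0 0 0;0 0 0 0 0 0;0 0 0 0 0 0;0 0 0 0 0 0'
python3 - <<'E'
from h import *
from station import snapshot
for n in("top","side"):
  s=snapshot(n);pickle.dump(s,open(n+"3.pkl","wb"));cv2.imwrite(f"pics/{n}3.png",s["image"][:,:,::-1])
go([.36,-.2645,.2],Ro.from_euler('xz',[180,-1.3],degrees=True))
a=pickle.load(open("top3.pkl","rb"))["image"];b=pickle.load(open("side3.pkl","rb"))["image"]
cv2.imwrite("pics/f.png",np.hstack([cv2.resize(a[190:350,100:260,::-1],(400,400),interpolation=cv2.INTER_CUBIC),cv2.resize(b[200:360,190:350,::-1],(400,400),interpolation=cv2.INTER_CUBIC)]))
E
```

```text
t: 8.75
tcp_pos: [0.4359, 0.3272, 0.0043]
tool_rot: [0.983, 0.184, 0.001, -0.0]
force: [-1.1, -0.4, 5.5]
finger_gap: 0.278
gripper_force: 88.0
t: 9.25
tcp_pos: [0.4347, 0.3267, 0.1204]
tool_rot: [0.983, 0.184, -0.001, 0.0]
force: [-0.3, 0.2, -1.1]
finger_gap: 0.282
gripper_force: 88.8
t: 9.75
tcp_pos: [0.4354, 0.3271, 0.2211]
tool_rot: [0.999, 0.052, 0.001, -0.001]
force: [-0.4, -0.5, -0.6]
finger_gap: 0.283
gripper_force: 88.7
t: 10.25
tcp_pos: [0.4353, 0.327, 0.2191]
tool_rot: [1.0, -0.01, -0.0, 0.0]
force: [-0.3, 0.3, -0.9]
finger_gap: 0.278
gripper_force: 88.8
tcp [0.4354 0.327  0.219 ] shift units [-1.576 14.824  0.477] F [ 0.7  0.3 -1.2] t 10.35
turn units [0.0001 0.0001 0.0012]
axes x,y,z [[1.0, -0.021, -0.0], [-0.021, -1.0, 0.0], [-0.0, -0.0, -1.0]] q [0.44 0.44 1.65 0.   1.06 2.03]
```

View pics/f.png

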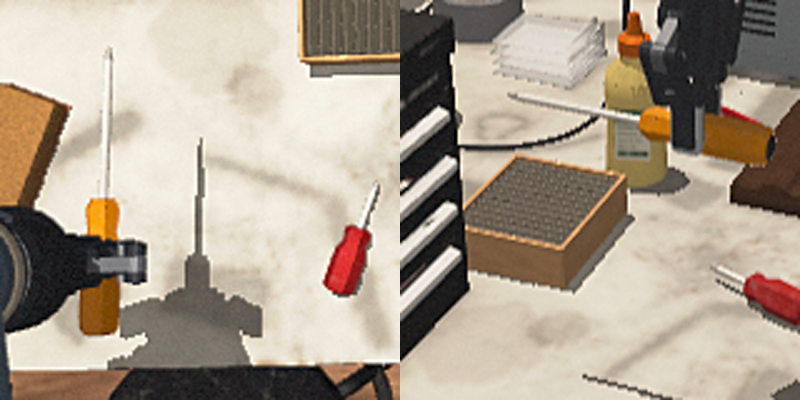

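Top view: the tip is at px (143.2,210), and the handle runs from (141,270) to (140,323). Side view: the tip is at px (234,238). The driver is held firmly and is close to aligned with the tool.

```bash
python3 - <<'E'
from h import *
np.set_printoptions(precision=4,suppress=True)
a=pickle.load(open("top3.pkl","rb"));b=pickle.load(open("side3.pkl","rb"))
def tri(p,q):
    o1,d1=ray(a,*p);o2,d2=ray(b,*q);A=np.c_[d1,-d2];k=np.linalg.lstsq(A,o2-o1,rcond=None)[0]
    x,y=o1+d1*k[0],o2+d2*k[1];return (x+y)/2,np.linalg.norm(x-y)
tcp=np.array([.4354,.327,.219])
print("tip",tri((143.2,210),(234,238)))
print("handle front top px on z.235",onz(a,141.2,270,.235),"end",onz(a,140,323,.235))
T=cloud(a);hsv=cv2.cvtColor(a["image"],cv2.COLOR_RGB2HSV)
o=(hsv[...,0]>8)&(hsv[...,0]<28)&(hsv[...,1]>180)&(hsv[...,2]>150);o[:,:130]=0;o[:,160:]=0;o[:262]=0;o[330:]=0
q=T[o];q=q[q[:,2]>.15]
for lo,hi in((.37,.39),(.39,.41),(.44,.46),(.46,.48)):
    w=q[(q[:,0]>lo)&(q[:,0]<hi)]; print(lo,len(w),w.mean(0) if len(w) else '',np.percentile(w[:,2],90) if len(w) else '')
w=T[205:268,138:150].reshape(-1,3);w=w[w[:,2]>.15];print("shaft",len(w),w[::8])
# side cloud of orange + shaft
S=cloud(b);hs=cv2.cvtColor(b["image"],cv2.COLOR_RGB2HSV)
w=S[235:250,232:256].reshape(-1,3);w=w[(w[:,2]>.15)&(w[:,1]>.25)];print("side shaft",w[::4])
w=S[240:268,285:302][(hs[240:268,285:302,1]>150)];w=w[w[:,1]>.28];print("handle end",len(w),np.median(w,0))
E
```

```text
tip (array([0.5804, 0.3226, 0.224 ]), np.float64(0.0014090474910547672))
handle front top px on z.235 [0.4736 0.3222 0.235 ] end [0.381  0.3246 0.235 ]
0.37 0  
0.39 0  
0.44 80 [0.4543 0.3231 0.2352] 0.23812430186786634
0.46 92 [0.4673 0.3228 0.2359] 0.23928632953887716
shaft 209 [[0.5824 0.3219 0.2274]
 [0.5765 0.3204 0.231 ]
 [0.5713 0.3223 0.2308]
 [0.5677 0.3222 0.231 ]
 [0.5641 0.3222 0.231 ]
 [0.5604 0.3216 0.2324]
 [0.557  0.3222 0.2309]
 [0.5533 0.3217 0.2322]
 [0.5498 0.3224 0.2306]
 [0.5462 0.3221 0.2313]
 [0.5428 0.3227 0.23  ]
 [0.5391 0.322  0.2317]
 [0.5338 0.324  0.2311]
 [0.5303 0.3214 0.229 ]
 [0.525  0.323  0.2295]
 [0.5197 0.3247 0.2297]
 [0.5161 0.3245 0.2301]
 [0.5126 0.325  0.2291]
 [0.509  0.3248 0.2295]
 [0.5054 0.3241 0.2313]
 [0.5018 0.3234 0.2327]
 [0.4983 0.3238 0.2318]
 [0.4948 0.3245 0.2302]
 [0.4913 0.3249 0.2294]
 [0.4877 0.324  0.2315]
 [0.4824 0.3252 0.2329]
 [0.4788 0.3224 0.2312]]
side shaft [[0.5792 0.3231 0.2263]
 [0.5803 0.325  0.225 ]
 [0.5742 0.3214 0.2244]
 [0.5636 0.326  0.2285]
 [0.5745 0.3246 0.2238]
 [0.566  0.3255 0.2258]
 [0.5565 0.3283 0.2289]
 [0.5729 0.3242 0.2219]
 [0.5648 0.3242 0.2234]
 [0.5558 0.326  0.226 ]
 [0.549  0.3238 0.2262]
 [0.5643 0.3254 0.2221]
 [0.5556 0.3266 0.2243]
 [0.5489 0.3241 0.2244]
 [0.5406 0.3249 0.2263]
 [0.5521 0.3259 0.2226]
 [0.5437 0.3267 0.2245]
 [0.5375 0.3233 0.2241]
 [0.5372 0.3241 0.2226]]
handle end 145 [0.4623 0.3343 0.2296]
```

```bash
python3 -m crank '-.35 .5 0 0 0 0;-.35 .8 0 0 0 0;0 1 0 0 0 0;0 1 0 0 0 0;0 1 0 0 0 0'
python3 -m crank '0 1 0 0 0 0;0 1 0 0 0 0;0 1 0 0 0 0;0 1 0 0 0 0;0 1 0 0 0 0'
python3 -m crank '0 1 0 0 0 0;0 1 0 0 0 0;0 1 0 0 0 0;0 1 0 0 0 0;0 1 0 0 0 0'
python3 -m crank '-.4 .5 0 0 0 0;-.4 0 0 0 0 0;-.4 0 0 0 0 0;-.3 0 0 0 0 0;0 0 0 0 0 0'
python3 - <<'E'
from h import *
go([.3335,-.260,.0767],Ro.from_euler('xz',[180,-1.3],degrees=True))
E
```

```text
t: 10.85
tcp_pos: [0.4035, 0.1545, 0.2192]
tool_rot: [1.0, -0.01, 0.0, 0.0]
force: [1.0, -0.3, -1.2]
finger_gap: 0.282
gripper_force: 88.8
t: 11.35
tcp_pos: [0.3994, -0.046, 0.2193]
tool_rot: [1.0, -0.011, 0.0, 0.0]
force: [1.4, -0.1, -2.1]
finger_gap: 0.276
gripper_force: 88.8
t: 11.85
tcp_pos: [0.3949, -0.246, 0.2192]
tool_rot: [1.0, -0.011, 0.0, 0.0]
force: [0.4, 0.4, -0.7]
finger_gap: 0.281
gripper_force: 88.8
t: 12.35
tcp_pos: [0.3329, -0.261, 0.219]
tool_rot: [1.0, -0.011, -0.001, -0.001]
force: [-0.2, -0.2, -0.9]
finger_gap: 0.278
gripper_force: 88.8
tcp [ 0.3329 -0.261   0.219 ] shift units [ 0.019 -0.018  3.557] F [-0.2 -0.2 -0.9] t 12.35
turn units [-0.0012  0.0009  0.0006]
axes x,y,z [[1.0, -0.022, -0.001], [-0.022, -1.0, -0.002], [-0.001, 0.002, -1.0]] q [-0.93  0.28  1.93  0.    0.94  0.66]
```

```bash
python3 -m crank '0 0 .8 0 0 0;0 0 .8 0 0 0;0 0 .8 0 0 0;0 0 .7 0 0 0;0 0 .45 0 0 0'
python3 -m crank '0 0 0 0 0 0;0 0 0 0 0 0;0 0 0 0 0 0;0 0 0 0 0 0;0 0 0 0 0 0'
python3 - <<'E'
from h import *
from station import snapshot
np.set_printoptions(precision=4,suppress=True)
go([.3335,-.260,.0767],Ro.from_euler('xz',[180,-1.3],degrees=True))
a=snapshot("top");b=snapshot("side")
pickle.dump((a,b),open("n4.pkl","wb"))
cv2.imwrite("pics/g.png",np.hstack([cv2.resize(a["image"][210:330,380:500,::-1],(400,400),interpolation=cv2.INTER_CUBIC),cv2.resize(b["image"][160:240,340:420,::-1],(400,400),interpolation=cv2.INTER_CUBIC)]))
T=cloud(a);p=T[235:300,400:470].reshape(-1,3);p=p[(p[:,2]>.06)&(p[:,2]<.11)];o=p[:,0].argsort();print(len(p));print(p[o][::max(1,len(p)//25)])
m=(abs(T[...,2]-.135)<.006); m[:,:410]=0;m[:150]=0;m[255:]=0
m=cv2.morphologyEx(m.astype(np.uint8),cv2.MORPH_OPEN,np.ones((3,3)));m=cv2.morphologyEx(m,cv2.MORPH_CLOSE,np.ones((9,9)))
q=T[m>0];q=q[~np.isnan(q[:,0])];print(cv2.minAreaRect((q[:,:2]*1000).astype(np.float32)))
E
```

```text
t: 12.85
tcp_pos: [0.335, -0.2621, 0.0757]
tool_rot: [1.0, -0.01, -0.0, -0.0]
force: [-0.7, 0.3, -0.8]
finger_gap: 0.274
gripper_force: 88.8
t: 13.35
tcp_pos: [0.3352, -0.2634, 0.0779]
tool_rot: [1.0, -0.011, 0.001, 0.001]
force: [1.5, 0.0, -1.0]
finger_gap: 0.281
gripper_force: 88.8
tcp [ 0.3352 -0.2634  0.0779] shift units [-0.043 -0.084  0.031] F [ 1.5  0.  -1. ] t 13.35
turn units [ 0.0011 -0.0009  0.0009]
axes x,y,z [[1.0, -0.021, 0.001], [-0.021, -1.0, 0.002], [0.001, -0.002, -1.0]] q [-0.93  0.56  2.06  0.    0.52  0.66]
215
[[ 0.3981 -0.2677  0.0877]
 [ 0.4025 -0.2629  0.0909]
 [ 0.4086 -0.2654  0.09  ]
 [ 0.4147 -0.2639  0.0889]
 [ 0.4188 -0.2641  0.0884]
 [ 0.4249 -0.2663  0.0889]
 [ 0.4309 -0.2691  0.0872]
 [ 0.4352 -0.2682  0.091 ]
 [ 0.4413 -0.2654  0.0869]
 [ 0.4475 -0.2693  0.0887]
 [ 0.4518 -0.2648  0.0905]
 [ 0.4579 -0.2676  0.0888]
 [ 0.464  -0.2704  0.0868]
 [ 0.4682 -0.266   0.0886]
 [ 0.4744 -0.2683  0.0885]
 [ 0.4806 -0.266   0.0901]
 [ 0.5094 -0.3026  0.0751]
 [ 0.5096 -0.2921  0.0752]
 [ 0.5098 -0.2515  0.0945]
 [ 0.5106 -0.2402  0.0816]
 [ 0.5109 -0.2184  0.0861]
 [ 0.5126 -0.2093  0.1002]
 [ 0.5165 -0.2083  0.1054]
 [ 0.5203 -0.2094  0.0707]
 [ 0.5232 -0.2088  0.0946]
 [ 0.5269 -0.2072  0.1027]
 [ 0.5309 -0.2075  0.0714]]
((589.8221435546875, -347.93377685546875), (280.67095947265625, 162.41175842285156), 89.06281280517578)
```

View pics/g.png

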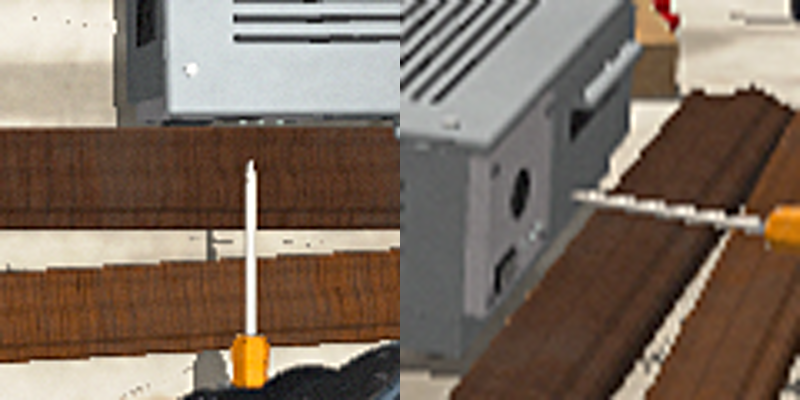

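The driver is in front of the panel. In the side crop the tip is at g(575,195) and the hole at g(520,193). In the top crop the tip is at g(250,162). I'll solve the tip-to-hole offset relatively, so the calibration bias cancels.

```bash
python3 - <<'E'
from h import *
np.set_printoptions(precision=4,suppress=True)
a,b=pickle.load(open("n4.pkl","rb"))
g=b["image"].astype(int).sum(2)
# hole dark centroid
sub=g[190:208,356:372]; m=sub<150; print(m.astype(int)); v,u=np.nonzero(m);print("hole px",u.mean()+356,v.mean()+190,m.sum())
print("tip rows",[(r,[int(x) for x in g[r,370:384]]) for r in range(196,202)])
t=a["image"].astype(int).sum(2);print("top tip",[(r,[int(x) for x in t[r,450:460]]) for r in range(255,263)])
top=onz(a,454.5,258.3,.085);print("tip top",top)
pr=lambda p:cv2.projectPoints(np.array([p],float),b["rvec"],b["tvec"],b["camera_matrix"],None)[0].ravel()
t0=np.array([.482,-.2655,.085]);
J=np.c_[[ (pr(t0+e)-pr(t0-e))/2 for e in np.eye(3)*.001]].T;print("px per mm",J)
E
```

```text
[[0 0 0 0 0 0 0 0 0 0 0 0 0 0 0 0]
 [0 0 0 0 0 0 0 0 0 0 0 0 0 0 0 0]
 [0 0 0 0 0 0 0 0 0 0 0 0 0 0 0 0]
 [0 0 0 0 0 0 0 0 0 0 0 0 0 0 0 0]
 [0 0 0 0 0 0 0 0 1 0 0 0 0 0 0 0]
 [0 0 0 0 0 0 0 0 1 1 0 0 0 0 0 0]
 [0 0 0 0 0 0 0 1 1 1 0 0 0 0 0 0]
 [0 0 0 0 0 0 0 1 1 1 0 0 0 0 0 0]
 [0 0 0 0 0 0 0 1 1 1 0 0 0 0 0 0]
 [0 0 0 0 0 0 0 1 1 0 0 0 0 0 0 0]
 [0 0 0 0 0 0 1 1 1 0 0 0 0 0 0 0]
 [0 0 0 0 0 0 0 1 1 0 0 0 0 0 0 0]
 [0 0 0 0 0 0 0 1 0 0 0 0 0 0 0 0]
 [0 0 0 0 0 0 0 0 0 0 0 0 0 0 0 0]
 [0 0 0 0 0 0 0 0 0 0 0 0 0 0 0 0]
 [0 0 0 0 0 0 0 0 0 0 0 0 0 0 0 0]
 [0 0 0 0 0 0 0 0 0 0 0 0 0 0 0 0]
 [0 0 0 0 0 0 0 0 0 0 0 0 0 0 0 0]]
hole px 363.75 197.95 20
tip rows [(196, [252, 247, 249, 246, 246, 235, 238, 233, 217, 264, 572, 673, 666, 533]), (197, [259, 244, 247, 245, 232, 230, 215, 203, 197, 271, 564, 554, 549, 112]), (198, [262, 236, 246, 236, 311, 412, 467, 421, 595, 454, 472, 172, 95, 98]), (199, [252, 237, 257, 247, 344, 479, 568, 542, 742, 626, 660, 408, 485, 507]), (200, [244, 246, 246, 243, 244, 206, 269, 348, 385, 425, 486, 559, 637, 667]), (201, [240, 242, 245, 241, 235, 243, 278, 291, 301, 257, 269, 270, 288, 316])]
top tip [(255, [173, 157, 173, 177, 170, 170, 174, 154, 170, 182]), (256, [173, 171, 158, 188, 188, 161, 170, 161, 166, 161]), (257, [164, 155, 161, 164, 135, 144, 171, 129, 176, 166]), (258, [164, 157, 162, 155, 259, 629, 145, 148, 178, 145]), (259, [162, 140, 148, 166, 465, 762, 87, 124, 162, 128]), (260, [147, 120, 119, 196, 534, 763, 66, 122, 141, 121]), (261, [149, 129, 139, 211, 588, 765, 453, 106, 123, 138]), (262, [160, 158, 124, 284, 748, 765, 606, 86, 129, 172])]
tip top [ 0.4821 -0.2685  0.085 ]
px per mm [[-0.3617 -0.1046  0.018 ]
 [-0.0548  0.1368 -0.3467]]
```

```bash
python3 -m crank '0 -.075 .025 0 0 0;.2 0 0 0 0 0;.2 0 0 0 0 0;.15 0 0 0 0 0;.1 0 0 0 0 0'
python3 -m crank '.05 0 0 0 0 0;.05 0 0 0 0 0;.05 0 0 0 0 0;.05 0 0 0 0 0;0 0 0 0 0 0'
python3 - <<'E'
from h import *
from station import snapshot
go([.40,-.260,.0767],Ro.from_euler('xz',[180,-1.3],degrees=True))
a=snapshot("top");b=snapshot("side")
cv2.imwrite("pics/i.png",np.hstack([cv2.resize(a["image"][210:330,380:500,::-1],(400,400),interpolation=cv2.INTER_CUBIC),cv2.resize(b["image"][160:240,340:420,::-1],(400,400),interpolation=cv2.INTER_CUBIC)]))
E
```

```text
t: 13.95
tcp_pos: [0.3619, -0.2608, 0.0761]
tool_rot: [1.0, -0.01, 0.0, 0.0]
force: [-0.2, -0.3, -1.2]
finger_gap: 0.285
gripper_force: 88.8
t: 14.45
tcp_pos: [0.369, -0.2608, 0.0761]
tool_rot: [1.0, -0.011, 0.0, 0.0]
force: [-0.5, -0.2, -1.6]
finger_gap: 0.284
gripper_force: 88.8
tcp [ 0.369  -0.2608  0.0761] shift units [ 0.775 -0.037 -0.015] F [-0.5 -0.2 -1.6] t 14.45
turn units [ 0.0001 -0.0001  0.0008]
axes x,y,z [[1.0, -0.021, 0.0], [-0.021, -1.0, 0.0], [0.0, -0.0, -1.0]] q [-0.86  0.58  1.99  0.    0.57  0.73]
```

View pics/i.png

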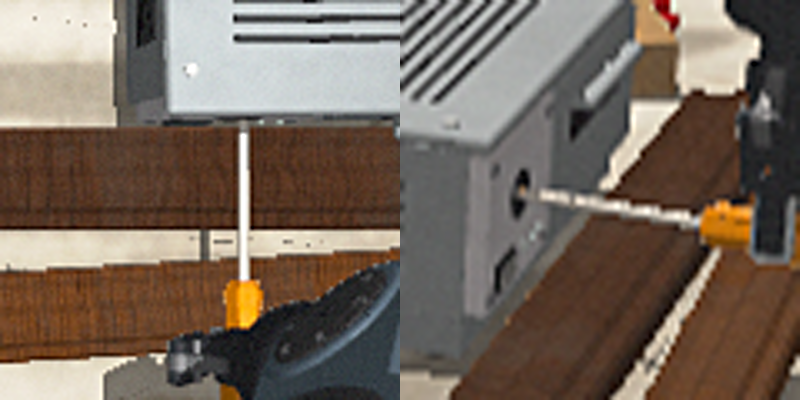

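The tip sits inside the black mouth at i(525,192), with the hole centre at i(520,193), and there is no contact force. I'll advance it.

```bash
python3 -m crank '.05 0 0 0 0 0;.05 0 0 0 0 0;.05 0 0 0 0 0;.05 0 0 0 0 0;0 0 0 0 0 0'
python3 -m crank '.05 0 0 0 0 0;.05 0 0 0 0 0;.05 0 0 0 0 0;.05 0 0 0 0 0;0 0 0 0 0 0'
```

```text
t: 15.05
tcp_pos: [0.3771, -0.261, 0.0761]
tool_rot: [1.0, -0.011, 0.0, 0.0]
force: [-0.9, -1.2, -1.3]
finger_gap: 0.279
gripper_force: 88.8
t: 15.55
tcp_pos: [0.3851, -0.2612, 0.0761]
tool_rot: [1.0, -0.011, 0.0, 0.0]
force: [-0.6, -0.3, -1.6]
finger_gap: 0.281
gripper_force: 88.8
```

```bash
python3 -m crank '.08 0 0 0 0 0;.08 0 0 0 0 0;.08 0 0 0 0 0;.08 0 0 0 0 0;0 0 0 0 0 0'
python3 -m crank '.05 0 0 0 0 0;.05 0 0 0 0 0;.05 0 0 0 0 0;.05 0 0 0 0 0;0 0 0 0 0 0'
```

```text
t: 16.05
tcp_pos: [0.3982, -0.2615, 0.0761]
tool_rot: [1.0, -0.011, 0.0, 0.0]
force: [0.2, 1.0, -1.5]
finger_gap: 0.281
gripper_force: 88.8
t: 16.55
tcp_pos: [0.4059, -0.2616, 0.0761]
tool_rot: [1.0, -0.011, 0.0, 0.0]
force: [-1.1, -0.2, -1.3]
finger_gap: 0.279
gripper_force: 88.8
```

```bash
for i in 1 ; do python3 -m crank '.05 0 0 0 0 0;.05 0 0 0 0 0;0 0 0 0 0 0;0 0 0 0 0 0;0 0 0 0 0 0'; python3 -m crank '.05 0 0 0 0 0;.05 0 0 0 0 0;0 0 0 0 0 0;0 0 0 0 0 0;0 0 0 0 0 0'; done
```

```text
t: 17.05
tcp_pos: [0.4091, -0.2612, 0.0759]
tool_rot: [1.0, -0.011, -0.0, -0.0]
force: [-1.9, -0.9, -0.1]
finger_gap: 0.282
gripper_force: 88.8
t: 17.55
tcp_pos: [0.413, -0.2613, 0.0759]
tool_rot: [1.0, -0.011, -0.001, -0.0]
force: [-4.3, -0.8, -1.1]
finger_gap: 0.282
gripper_force: 88.8
```

```bash
python3 -m crank '.05 0 0 0 0 0;.04 0 0 0 0 0;0 0 0 0 0 0;0 0 0 0 0 0;0 0 0 0 0 0'; python3 -m crank '.03 0 0 0 0 0;.02 0 0 0 0 0;0 0 0 0 0 0;0 0 0 0 0 0;0 0 0 0 0 0'
```

```text
t: 18.05
tcp_pos: [0.4134, -0.2598, 0.0754]
tool_rot: [1.0, -0.011, -0.004, -0.002]
force: [-12.6, -2.4, -0.2]
finger_gap: 0.28
gripper_force: 89.2
t: 18.55
tcp_pos: [0.4136, -0.259, 0.075]
tool_rot: [1.0, -0.011, -0.006, -0.004]
force: [-17.3, -2.3, 0.5]
finger_gap: 0.278
gripper_force: 89.4
```

```bash
python3 -m crank '0 0 0 0 0 0;0 0 0 0 0 0;0 0 0 0 0 0;0 0 0 0 0 0;0 0 0 0 0 0'; python3 -m crank '0 0 0 0 0 0;0 0 0 0 0 0;0 0 0 0 0 0;0 0 0 0 0 0;0 0 0 0 0 0'
python3 - <<'E'
from h import *
from station import snapshot
a=snapshot("top");b=snapshot("side")
cv2.imwrite("pics/j.png",np.hstack([cv2.resize(a["image"][200:320,400:580,::-1],(400,400),interpolation=cv2.INTER_CUBIC),cv2.resize(b["image"][160:240,340:420,::-1],(400,400),interpolation=cv2.INTER_CUBIC)]))
E
```

```text
t: 19.05
tcp_pos: [0.4137, -0.2591, 0.075]
tool_rot: [1.0, -0.011, -0.006, -0.004]
force: [-18.2, -2.3, -0.2]
finger_gap: 0.28
gripper_force: 89.4
t: 19.55
tcp_pos: [0.4136, -0.259, 0.075]
tool_rot: [1.0, -0.011, -0.006, -0.004]
force: [-16.0, -2.6, -0.8]
finger_gap: 0.28
gripper_force: 89.4
```

View pics/j.png

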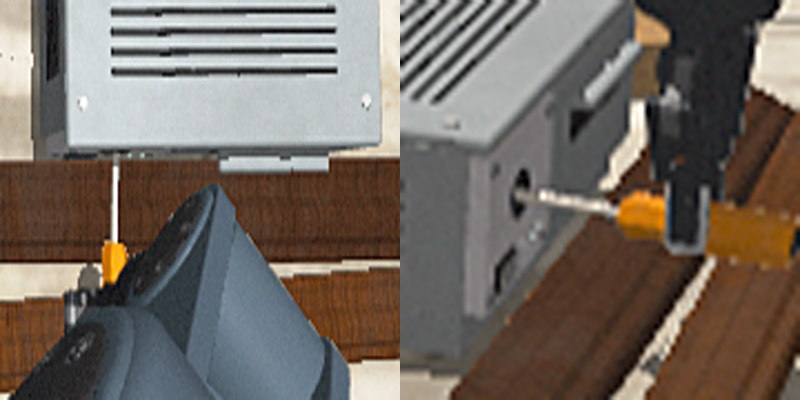

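The shaft enters the hole at j(522,193) with about 55 mm left outside, which matches a fully pressed button. The drawer lip is flush at j(275,163) and the push is steady, so I'm handing in.

```bash
python3 -c "
from station import manip
print(manip.sign_off())"
```

```text
the job is handed in; nothing more can be done
None
```

I pushed the filter drawer home until it seated. The long screwdriver is gripped clear of the bench, its tip through the reset hole, holding the button against its stop at about 17 N; I handed the job in at about 20 s.

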